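# Find the deep well with the probe

### The arm

A 6-joint arm with a two-finger parallel gripper is mounted at the origin on a cart in front of the work surface, level with it; the furniture and walls round the work are solid. World frame = base frame: x ahead of the robot, y to its left, z up, the work surface at z = 0. Lengths are in m, angles in rad, forces in N, time in s.
With the tool pointing down it reaches from about 0.35 to 0.975 m from the base axis. Payload 4.9 kg.
Tool frame: the origin (TCP) lies at the very end of the fingers, on their centre line; the grasp point (between the pads) lies 19 mm behind it; z points along the fingers, y is the line along which they close (so a half turn about z gives the same grasp; the last joint's range is limited). The gripper opens to 85 mm and grips with 20 to 120 N. Pads are 22 mm wide; open, the fingers measure 114 mm over their backs; the gripper's body (76 mm by 85 mm) begins 54 mm behind the grasp point. The pads swing forward as they close: fully open they stand 13 mm farther back than shut.
Start: joints at [-1.311, 0.053, 1.613, -0, 1.476, -0.119], TCP at [0.231, -0.581, 0.231] pointing down, gripper open.
Joint ranges: [-3.01, 3.01], [-1.01, 2.22], [0.06, 2.58], [-1.02, 4.17], [0.09, 2.62], [-3.14, 3.14]. Speed limits (rad/s): [2.57, 2.57, 3.14, 3.14, 3.14, 3.14].

### API

Orientations are given as a rotation vector (axis times angle).
In Python, from station import get_obs, get_image, finish_job gives the robot as it stands. The module is installed in compiled form; this text tells all that it offers.
- The arm moves only by the tool carry_out, never from a script. Its argument "rows" is a list of rows, each a list of 7 numbers: the turn, a rotation vector about the tool's x, y, z as a fraction of full scale, then the shift along the tool's x, y, z as a fraction of full scale, then the closure, from -1 (fully open) to 1 (shut). A call has 1 to 5 rows; each row is the pose to reach, as a shift and turn from the pose commanded when the call began, along the tool's axes at that moment, turning the shorter way round; what a row does not reach only later rows make up. Full scale, the value 1, is 300 mm for a shift and pi rad for a turn. A row lasts 1/10 s, in which the tool goes at most 50 mm and 8.59 degrees, less where a joint would pass 70% of its speed; a pose out of reach is approached as far as the arm can. A call with a number of a shift or a turn outside -1 to 1 is refused whole. A call with a gripper value outside its range is refused whole. The fingers move at their own pace and stop on an object; "force" is the grip in N (left out, the last holds). Time passes only in rows, so rows that repeat a pose let the fingers close. It gives the time, the measured TCP pose, the force, the opening and the grip force at its end, in the units of the state.
- get_obs(): the state, without advancing time (a new reading comes with each control period).
- get_image(name): name is "scene" or "top" or "wrist"; returns a dict with "img" (400x640x3 uint8, blue, green, red), "mtx" (3x3 intrinsics, pixels), "R" (3x3) and "t" (3): a world point X has camera coordinates R X + t. Camera axes: x right, y down, z forward; pixel columns grow to the right and rows downward; lengths in m; the calibration is good to about 2 mm. The wrist camera is an equidistant fisheye: a pixel r from the principal point sees the ray r / f radians off the axis. A picture is of the moment at which its call begins. There is no depth.
- finish_job(): hands the job in; it is judged then, once.
The state is a dict: "t": time; "q": joint angles; "dq": joint speeds; "effort": joint torques, N m; "tool_pos": TCP position; "tool_rot": TCP orientation; "contact_force": force on the tool from outside, world axes, zero at the start; "wrist_torque": the same for the moment, N m; "opening": finger opening in m; "grip_force": force on a finger pad.
Only numpy, scipy, OpenCV 4.12 (cv2) and the standard library are available. Lean on these libraries where they do the work, as an engineer would, in place of code of your own. Each camera call takes 0.05 s, during which the arm holds its last target. There are 200 camera calls.

### The job

The probe thermometer is due for its check in the dry-block tester, whose three wells look alike from above although only one is drilled to the full 70 mm that the check needs. Take the probe from its stand and slide it gently down a well against the grip of the contact spring until you feel it bottom, then read from the length of stem left showing how deep that well is; if it is a shallow one, draw the probe out and try another. Leave the probe pushed fully home in the deep well, let go of it, and do not shift the things standing around.

Things in the scene. Friction and masses are not known exactly. Their poses are not given: they have to be found in the camera images.
- probe_handle (a point): Centre of the handle of the loose white probe thermometer (about 50 g). The handle is 60 mm long (point x), 22 mm wide (y), 14 mm thick (z); a straight steel stem, 3.8 mm thick, runs from its end along +x. At the start the probe hangs upright in the stand, handle up, +x pointing down. Grip the handle from above.
- probe_tip (a point): Rounded end of the probe's stem, on its axis, 150 mm along +x from the handle's centre; 120 mm of stem below the handle. With the tip d below the wells' mouths, 120 mm minus d of stem is left showing: about 50 mm in the deep well, 63 to 86 mm in the others. The tip must not be pressed on anything with more than 20 N.
- stand: Fixed probe stand: steel foot plate, a post 40 mm on the +x side of its origin and, on top, a white arm with an 8 mm hole in which the stem hangs; the handle's lower end rests on the arm 132 mm above the worktop. Origin on the worktop under the hole. The probe comes out straight up, by at least 130 mm.
- tester: Fixed grey dry-block tester, 150 mm (its x) by 176 mm (its y), display on the -x side. The bare metal insert in its middle has its top face 90 mm above the worktop, with three wells in a row along the tester's y axis, 36 mm apart. Origin on the worktop under the middle well.
- well_a (a point): Centre of the mouth of the well at the tester's -y end, on the top face. All three wells are vertical blind bores, 7 mm wide, with a 2 mm chamfer round the mouth. One is 70 mm deep, one 50 to 57 mm, one 34 to 41 mm; which is which changes and cannot be seen. Each bottom is a stiffly sprung contact disc: it gives about 1 mm per 6 N, 4 mm at most.
- well_b (a point): Centre of the mouth of the middle well, on the top face. In every well, 13 mm below the mouth, a small spring-loaded finger on the tester's +x side presses the stem against the other wall: the stem drags with about 1 to 4 N on the way down and stays where it is left.
- well_c (a point): Centre of the mouth of the well at the tester's +y end, on the top face.
- mug: Spotted white mug, 82 mm wide and 91 mm tall; stands beyond the stand. Leave alone. Origin at the centre of its underside.
- jar: Spice jar, 44 mm wide, 100 mm tall; stands beyond the tester. Leave alone. Origin at the centre of its underside.
- tub: Small round tub, 72 mm wide, 71 mm tall; stands at the back. Leave alone. Origin at the centre of its underside.
- marker: White marker pen, 138 mm long, 16 mm thick, lying to the right of the tester. Leave alone. Origin at the centre of its underside.
- glass_screen: Fixed clear glass screen, 6 mm thick and 235 mm tall, that stands across the worktop behind the tester, leaning slightly away from the robot; its lower edge runs along the world's y at about x = 0.61 m and ends on the left at about y = 0.24 m. Keep clear of it.

How it is judged:
On the way:
1. the stem is felt to bottom in the deep well: its tip presses on the floor with more than 1.5 N, at the full depth (z of probe_tip in the frame of tester between 0.01 and 0.022 m and x of probe_tip in the frame of tester between -0.006 and 0.006 m and contact force between probe_nose and anything else above 1.5 N), for 0.1 s.
At the end, for the whole second after the job is handed in: The probe stands by itself, at rest and upright (within 0.12 rad), in the 70 mm well with its tip within 2 mm of the bottom (z of probe_tip in the frame of tester between 0.01 and 0.022 m and x of probe_tip in the frame of tester between -0.006 and 0.006 m and angle between the x axis of probe_tip and the z axis of tester, either way round below 0.12 rad and linear speed of probe below 0.01 m/s); the robot touches nothing.
It fails at once if the probe's tip is pressed on something with more than 20 N (contact force between probe_nose and anything else above 20 N).
It fails at once if the mug, jar, tub or marker is moved by more than 20 mm (distance of any of mug, jar, tub, marker from where it was at the start of the episode above 0.02 m).
It also fails if it takes over 72 s, if anything falls off the work surface, if the arm or the gripper's body presses on something with over 40 N, if the wrist force passes 120 N, or if a joint passes its speed limit or range.

## Working session

There is one attempt and no reset: what is moved stays moved. The work goes in short steps, Python scripts to look and compute and a tool call to move; the robot and the scene stay as the last step left them, time stands still between calls to the robot, and variables do not carry over. Pictures are saved under pics/ and viewed, at most 12 in all, crops included, and the job is handed in when it is done.

Besides the shell and the picture viewer there is one more tool, called after "Request:" by a JSON object that holds its "name" and its "arguments", one argument or row to a line. carry_out: Moves the arm, as the interface text tells. Shift numbers are shares of 300 mm and turn numbers shares of pi rad, none past 1 either way. Its arguments: {"type":"object","properties":{"rows":{"type":"array"},"force":{"type":"number"}},"required":["rows"]}

```bash
mkdir -p pics; python3 - <<'E'
from station import *
import cv2,pickle
for n in("scene","top"):
    d=get_image(n);cv2.imwrite(f"pics/{n}0.png",d["img"]);pickle.dump(d,open(n+"0.pkl","wb"))
    print(n,d["mtx"].round(1).tolist(),(-d["R"].T@d["t"]).round(3))
o=get_obs();print(o)
E
```

```text
scene [[405.4, 0.0, 312.6], [0.0, 405.4, 196.8], [0.0, 0.0, 1.0]] [-0.076  0.891  0.825]
top [[502.5, 0.0, 314.6], [0.0, 502.5, 197.8], [0.0, 0.0, 1.0]] [ 0.339 -0.044  1.46 ]
{'t': 0.1, 'q': array([-1.31102435e+00,  5.32991818e-02,  1.61416336e+00, -2.47710278e-05,
        1.47603707e+00, -1.19011054e-01]), 'dq': array([ 0.0002934 , -0.00129659, -0.00328453,  0.0009505 , -0.00051349,
        0.00077786]), 'effort': array([ 6.42387586e-04, -3.94908607e+01, -3.71362209e+01, -6.70384520e-05,
        4.00906996e-03,  5.37610148e-06]), 'tool_pos': array([ 0.23095691, -0.58014001,  0.23017683]), 'tool_rot': array([-3.08355052e+00, -5.91086261e-01,  2.49131557e-04]), 'contact_force': array([ 0.50163927,  0.07198865, -0.55728806]), 'wrist_torque': array([ 0.00297952,  0.03181561, -0.00576061]), 'grip_force': 0.0, 'opening': 0.0853721510062186}
```

View pics/scene0.png

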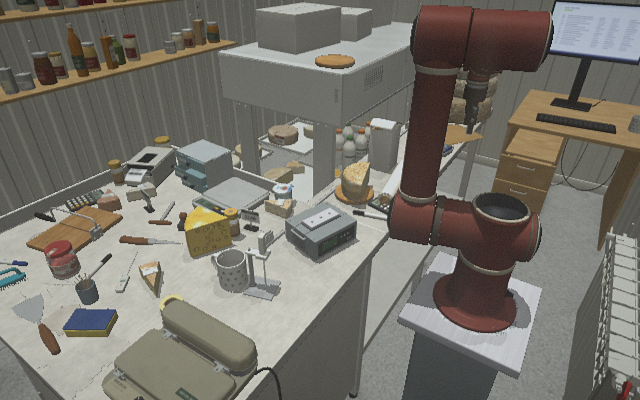

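View pics/top0.png

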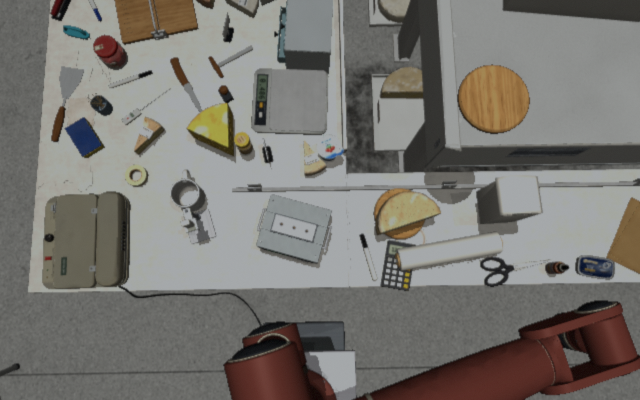

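The scene view shows the tester at about (320,230) and the stand with the probe at (262,262), beside the mug at (232,270). In the top view the tester is at (295,228), its wells at about (278..310, 228), and the stand is at (195,225). I'll enlarge both.

```bash
python3 - <<'E'
import cv2,numpy as np
s=cv2.imread("pics/scene0.png");t=cv2.imread("pics/top0.png")
a=cv2.resize(s[195:305,205:365],(800,550),interpolation=2);cv2.imwrite("pics/c1.png",a)
b=cv2.resize(t[165:275,180:340],(800,550),interpolation=2);cv2.imwrite("pics/c2.png",b)
E
```

```text
(no output)
```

View pics/c1.png

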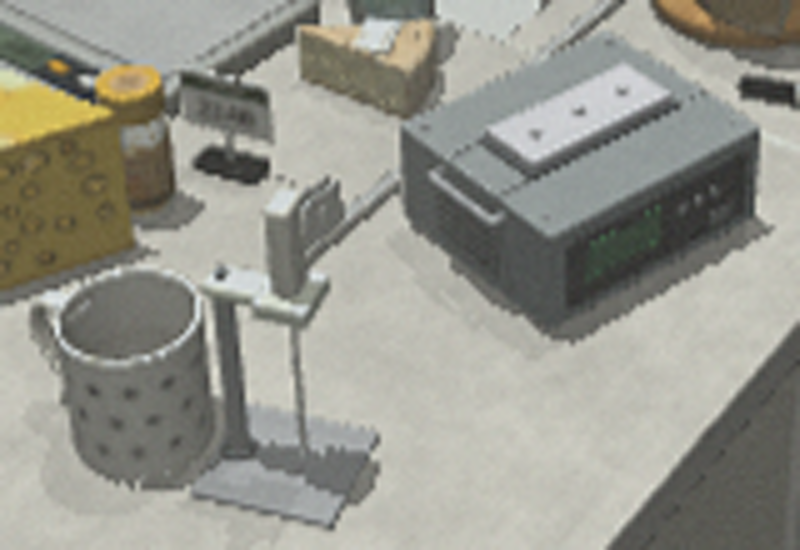

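View pics/c2.png

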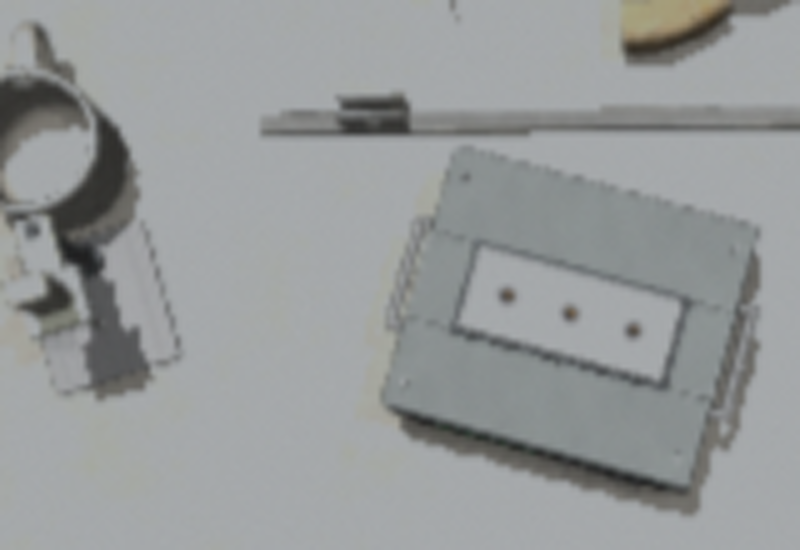

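The scene crop shows the upright handle at about (290,240), its stem ending at (303,450), and the wells at (537,134), (580,112) and (622,91). The top crop shows the wells at (507,295), (570,313) and (633,330), and the stand foot's edge running (150,225)–(180,355).

```bash
cat > h.py <<'E'
import numpy as np,pickle
def ray(d,u,v):
    K=d["mtx"];r=d["R"].T@np.array([(u-K[0,2])/K[0,0],(v-K[1,2])/K[1,1],1.]);return -d["R"].T@d["t"],r/np.linalg.norm(r)
def onz(d,u,v,z):
    c,r=ray(d,u,v);return c+r*(z-c[2])/r[2]
def tri(*rs):
    A=sum(np.eye(3)-np.outer(r,r) for c,r in rs);b=sum((np.eye(3)-np.outer(r,r))@c for c,r in rs);return np.linalg.solve(A,b)
E
python3 - <<'E'
from h import *
import cv2
S=pickle.load(open("scene0.pkl","rb"));T=pickle.load(open("top0.pkl","rb"))
def blob(d,u,v,w=3):
    g=cv2.cvtColor(d["img"],6).astype(float);u0,v0=int(round(u)),int(round(v))
    p=g[v0-w:v0+w+1,u0-w:u0+w+1];m=np.clip(np.median(p)-10-p,0,None);y,x=np.mgrid[-w:w+1,-w:w+1]
    return u0+(m*x).sum()/m.sum(),v0+(m*y).sum()/m.sum()
for a,b in (((622,91),(633,330)),((580,112),(570,313)),((537,134),(507,295))):
    ps=blob(S,205+a[0]/5-.5,195+a[1]/5-.5);pt=blob(T,180+b[0]/5-.5,165+b[1]/5-.5)
    print(onz(S,*ps,.09).round(4),onz(T,*pt,.09).round(4),tri(ray(S,*ps),ray(T,*pt)).round(4))
f=lambda c:(205+c[0]/5-.5,195+c[1]/5-.5)
g=lambda c:(180+c[0]/5-.5,165+c[1]/5-.5)
print("stem bottom",onz(S,*f((304,450)),.012),"stem top",onz(S,*f((295,330)),.122))
print("foot edge",onz(T,*g((150,225)),.005),onz(T,*g((180,355)),.005),onz(T,*g((62,393)),.005))
print("handle top",onz(T,*g((20,290)),.192),onz(T,*g((55,300)),.192))
print("arm post dot",onz(T,*g((33,230)),.13), onz(S,*f((222,272)),.13))
E
```

```text
[ 0.4774 -0.0293  0.09  ] [ 0.4808 -0.0292  0.09  ] [ 0.4795 -0.0299  0.0891]
[0.4877 0.0048 0.09  ] [0.4907 0.0052 0.09  ] [0.4895 0.0046 0.0894]
[0.4972 0.0404 0.09  ] [0.5012 0.0396 0.09  ] [0.5    0.039  0.0883]
stem bottom [0.49731123 0.27385947 0.012     ] stem top [0.4794988  0.29196352 0.122     ]
foot edge [0.55656427 0.25319793 0.005     ] [0.48014418 0.23450223 0.005     ] [0.45930924 0.30227326 0.005     ]
handle top [0.49643104 0.28022539 0.192     ] [0.4910311  0.26238204 0.192     ]
arm post dot [0.5362434  0.29000118 0.13      ] [0.53561276 0.28433784 0.13      ]
```

Request:
{"name": "carry_out", "arguments": {
  "rows": [
    [0,0,-0.045,0.105,-0.129,-0.024,-1],
    [0,0,-0.09,0.21,-0.258,-0.048,-1],
    [0,0,-0.135,0.314,-0.388,-0.072,-1],
    [0,0,-0.18,0.418,-0.518,-0.096,-1],
    [0,0,-0.225,0.523,-0.647,-0.12,-1]
  ]
}}

```text
t: 0.6
tool_pos: [0.3045, -0.3423, 0.2666]
tool_rot: [-2.685, -1.629, -0.0]
contact_force: [0.9, 0.1, 0.1]
opening: 0.0855
grip_force: 0.0
```

```bash
cat >> h.py <<'E'
from scipy.spatial.transform import Rotation as Ro
def rel(o,p,yaw=None):
    "tool-frame fractions to world TCP p, tool x at world yaw (deg), pointing down"
    R=Ro.from_rotvec(o["tool_rot"]);s=R.inv().apply(np.array(p)-o["tool_pos"])/.3
    G=R if yaw is None else Ro.from_matrix(np.array([[np.cos(a:=np.radians(yaw)),np.sin(a),0],[np.sin(a),-np.cos(a),0],[0,0,-1]]).T.T)
    return ((R.inv()*G).as_rotvec()/np.pi).round(4).tolist(),s.round(4).tolist()
def st(o): print("t",round(o["t"],2),o["tool_pos"].round(4),"x",Ro.from_rotvec(o["tool_rot"]).as_matrix()[:,0].round(3),"z",Ro.from_rotvec(o["tool_rot"]).as_matrix()[:,2].round(3),"F",o["contact_force"].round(2),"open",round(o["opening"],4))
E
python3 -c "
from h import *;from station import *
o=get_obs();st(o);print(rel(o,(.497,.276,.36),104))"
```

```text
t 0.6 [ 0.3045 -0.3423  0.2666] x [0.462 0.887 0.001] z [-0.     0.001 -1.   ] F [0.91 0.13 0.07] open 0.0855
([-0.0001, -0.0002, -0.2306], [2.1246, -0.3829, -0.3099])
```

Request:
{"name": "carry_out", "arguments": {
  "rows": [
    [0,0,-0.046,0.162,-0.029,-0.024,-1],
    [0,0,-0.092,0.324,-0.058,-0.048,-1],
    [0,0,-0.138,0.486,-0.088,-0.072,-1],
    [0,0,-0.184,0.648,-0.117,-0.096,-1],
    [0,0,-0.23,0.81,-0.146,-0.12,-1]
  ]
}}

```text
t: 1.1
tool_pos: [0.3789, -0.107, 0.303]
tool_rot: [1.936, 2.474, 0.0]
contact_force: [1.0, 0.2, 0.3]
opening: 0.0854
grip_force: 0.0
```

```bash
python3 -c "
from h import *;from station import *
o=get_obs();st(o);print(rel(o,(.497,.276,.36),104))"
```

```text
t 1.1 [ 0.3789 -0.107   0.303 ] x [-0.24   0.971 -0.   ] z [ 0. -0. -1.] F [0.97 0.23 0.26] open 0.0854
([0.0001, 0.0001, -0.0005], [1.1446, 0.6889, -0.19])
```

Request:
{"name": "carry_out", "arguments": {
  "rows": [
    [0,0,0,0.142,0.085,-0.024,-1],
    [0,0,0,0.284,0.17,-0.047,-1],
    [0,0,0,0.426,0.256,-0.071,-1],
    [0,0,0,0.568,0.341,-0.094,-1],
    [0,0,0,0.71,0.427,-0.118,-1]
  ]
}}

```text
t: 1.6
tool_pos: [0.453, 0.1295, 0.3382]
tool_rot: [1.942, 2.469, -0.0]
contact_force: [1.4, -0.6, -0.1]
opening: 0.085
grip_force: 0.0
```

Request:
{"name": "carry_out", "arguments": {
  "rows": [
    [0,0,0,0.11,0.065,-0.018,-1],
    [0,0,0,0.22,0.13,-0.036,-1],
    [0,0,0,0.33,0.2,-0.054,-1],
    [0,0,0,0.435,0.262,-0.072,-1],
    [0,0,0,0.435,0.262,-0.072,-1]
  ]
}}

```text
t: 2.1
tool_pos: [0.4991, 0.2757, 0.3591]
tool_rot: [-1.937, -2.472, 0.0]
contact_force: [-0.1, -0.4, -0.7]
opening: 0.0853
grip_force: 0.0
```

```bash
python3 - <<'E'
from h import *;from station import *
import cv2
o=get_obs();st(o)
d=get_image("wrist");pickle.dump(d,open("w1.pkl","wb"));cv2.imwrite("pics/w1.png",d["img"]);print(d["mtx"].round(1).tolist(),(-d["R"].T@d["t"]).round(4))
E
```

```text
t 2.1 [0.4991 0.2757 0.3591] x [-0.239  0.971  0.001] z [-0.001  0.001 -1.   ] F [-0.15 -0.4  -0.72] open 0.0853
[[309.7, 0.0, 321.2], [0.0, 309.7, 196.8], [0.0, 0.0, 1.0]] [0.4808 0.3574 0.5018]
```

View pics/w1.png

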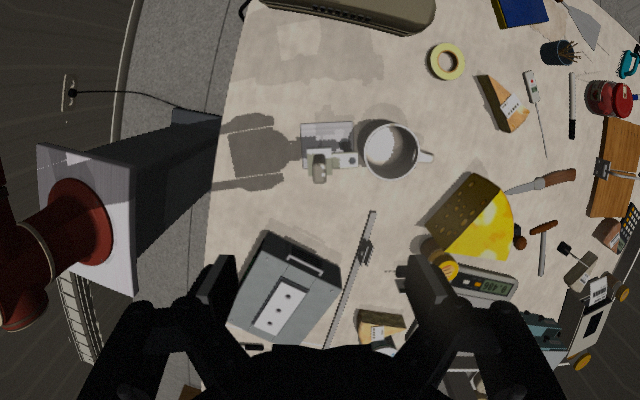

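The wrist view shows the handle at about (319,167), the stand arm and post at (345,158), and the fingertips at (215,270) and (420,270), centred on the handle. I'll zoom in for the handle's top and orientation.

```bash
python3 -c "
import cv2
a=cv2.imread('pics/w1.png')[110:210,280:400];cv2.imwrite('pics/c3.png',cv2.resize(a,(720,600),interpolation=2))"
```

```text
(no output)
```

View pics/c3.png

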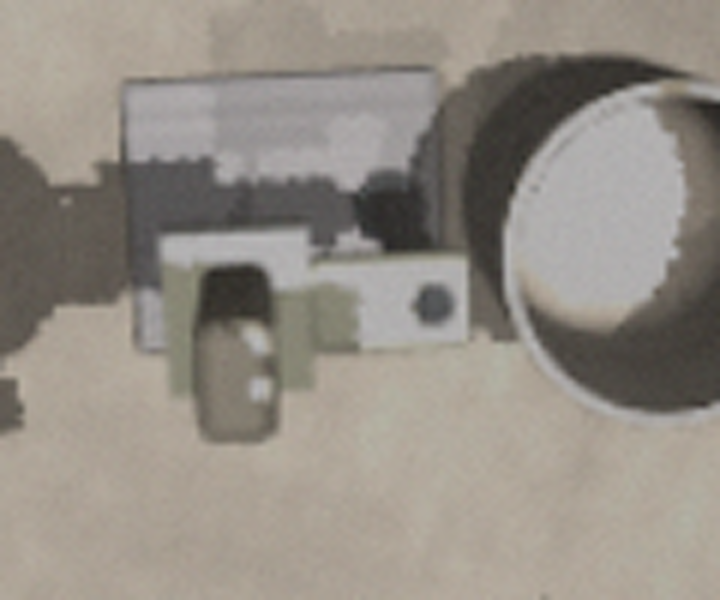

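The handle's top face is centred at crop (237,380), with its 22 mm side along the tool x axis and its 14 mm side along the closing line. That suits the current yaw.

```bash
cat >> h.py <<'E'
def fish(d,u,v,z):
    K=d["mtx"];a=np.array([(u-K[0,2])/K[0,0],(v-K[1,2])/K[1,1]]);r=np.linalg.norm(a)
    w=d["R"].T@np.r_[a/r*np.sin(r),np.cos(r)];c=-d["R"].T@d["t"];return c+w*(z-c[2])/w[2]
E
python3 - <<'E'
from h import *;from station import *
d=pickle.load(open("w1.pkl","rb"));f=lambda x,y,z:fish(d,280+x/6-.5,110+y/6-.5,z).round(4)
print("top ctr",f(237,380,.192),"corners",f(198,325,.192),f(278,325,.192),f(200,440,.192),f(276,440,.192),"post",f(433,303,.135))
o=get_obs();st(o);t=f(237,380,.192);print(rel(o,(t[0],t[1],.149),104))
E
```

```text
top ctr [0.4972 0.2801 0.192 ] corners [0.4885 0.2879 0.192 ] [0.5017 0.2912 0.192 ] [0.4935 0.2681 0.192 ] [0.5064 0.2713 0.192 ] post [0.5349 0.291  0.135 ]
t 2.15 [0.4987 0.2739 0.3589] x [-0.238  0.971 -0.   ] z [-0.002 -0.001 -1.   ] F [-0.36 -0.61  0.06] open 0.0854
([-0.0006, 0.0001, -0.0013], [0.0214, 0.0011, 0.6998])
```

Request:
{"name": "carry_out", "arguments": {
  "rows": [
    [0,0,0,0.021,0.001,0.16,-0.3],
    [0,0,0,0.021,0.001,0.32,-0.3],
    [0,0,0,0.021,0.001,0.48,-0.3],
    [0,0,0,0.021,0.001,0.63,-0.3],
    [0,0,0,0.021,0.001,0.7,-0.3]
  ],
  "force": 40
}}

```text
t: 2.65
tool_pos: [0.4943, 0.2762, 0.1439]
tool_rot: [-1.942, -2.465, 0.012]
contact_force: [-0.2, -1.0, -0.1]
opening: 0.0553
grip_force: 0.0
```

Request:
{"name": "carry_out", "arguments": {
  "rows": [
    [0,0,0,0,0,0,1],
    [0,0,0,0,0,0,1],
    [0,0,0,0,0,0,1],
    [0,0,0,0,0,0,1],
    [0,0,0,0,0,0,1]
  ],
  "force": 40
}}

```text
t: 3.15
tool_pos: [0.4985, 0.2787, 0.1523]
tool_rot: [1.942, 2.467, 0.003]
contact_force: [-3.5, -1.9, 6.6]
opening: 0.0135
grip_force: 42.0
```

Request:
{"name": "carry_out", "arguments": {
  "rows": [
    [0,0,0,0,0,-0.08,1],
    [0,0,0,0,0,-0.18,1],
    [0,0,0,0,0,-0.28,1],
    [0,0,0,0,0,-0.38,1],
    [0,0,0,0,0,-0.48,1]
  ],
  "force": 60
}}

```text
t: 3.65
tool_pos: [0.4979, 0.279, 0.2958]
tool_rot: [1.942, 2.468, 0.003]
contact_force: [1.0, 0.3, -0.0]
opening: 0.0136
grip_force: 58.6
```

```bash
python3 - <<'E'
from h import *;from station import *
import cv2
o=get_obs();st(o)
for n in("scene","top"):
    d=get_image(n);pickle.dump(d,open(n+"1.pkl","wb"))
    cv2.imwrite(f"pics/{n}1.png",d["img"])
# predicted tip / handle pixels in scene, for the crop
S=pickle.load(open("scene1.pkl","rb"));o=get_obs()
def prj(d,X): c=d["R"]@X+d["t"];p=d["mtx"]@c;return p[:2]/p[2]
dz=o["tool_pos"][2]-.149
p0=prj(S,o["tool_pos"]+[0,0,.0]);print(o["tool_pos"],p0)
u,v=p0.round().astype(int);a=S["img"][v-50:v+70,u-80:u+80];cv2.imwrite("pics/c4.png",cv2.resize(a,(800,600),interpolation=2));print(u-80,v-50)
E
```

```text
t 3.65 [0.4979 0.279  0.2958] x [-0.235  0.972  0.001] z [ 0.002  0.001 -1.   ] F [ 0.99  0.29 -0.03] open 0.0136
[0.5001007  0.27986806 0.30067743] [255.25879849 198.22809945]
175 148
```

View pics/c4.png

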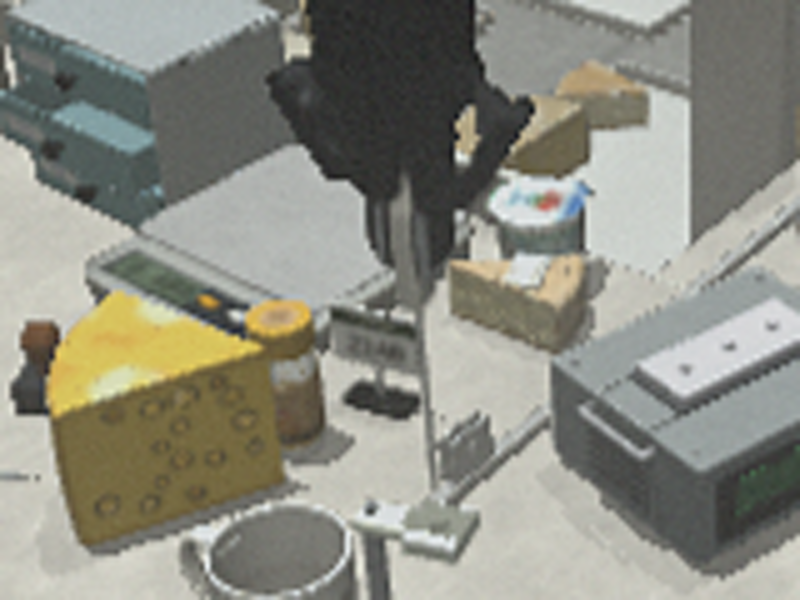

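The probe is held and out of the stand. The stem runs from crop (424,300) to its tip near (434,495). I'll check tip position and tilt.

```bash
python3 - <<'E'
from h import *;from station import *
import cv2
S=pickle.load(open("scene1.pkl","rb"))
f=lambda x,y,z:onz(S,175+x/5-.5,148+y/5-.5,z).round(4)
g=cv2.cvtColor(S["img"],6)
for v in range(206,250,2): print(v,g[v,254:268].tolist())
def prj(d,X): c=d["R"]@X+d["t"];p=d["mtx"]@c;return (p[:2]/p[2]).round(2)
for z in (.28,.25,.22,.19,.16): print(z,prj(S,np.array([.5,.2799,z])))
o=get_obs();st(o);print(rel(o,(.4895,.0048,.3),104))
E
```

```text
206 [111, 111, 111, 114, 114, 101, 88, 108, 178, 200, 182, 126, 122, 126]
208 [91, 106, 107, 114, 111, 99, 134, 180, 196, 200, 193, 125, 113, 111]
210 [195, 171, 165, 158, 112, 130, 193, 201, 194, 197, 201, 120, 120, 118]
212 [101, 116, 122, 159, 112, 137, 198, 197, 195, 188, 183, 186, 182, 170]
214 [64, 62, 59, 57, 95, 121, 199, 197, 200, 203, 203, 208, 204, 188]
216 [110, 119, 118, 108, 104, 107, 197, 201, 199, 197, 198, 202, 199, 202]
218 [83, 90, 118, 126, 97, 107, 190, 203, 201, 199, 199, 198, 192, 197]
220 [102, 105, 120, 125, 104, 110, 165, 201, 201, 199, 201, 200, 198, 201]
222 [171, 137, 134, 120, 120, 110, 137, 198, 205, 201, 203, 203, 199, 194]
224 [201, 200, 205, 208, 199, 136, 128, 201, 200, 200, 197, 195, 195, 195]
226 [62, 98, 121, 131, 152, 150, 118, 195, 198, 198, 196, 199, 200, 202]
228 [60, 60, 66, 57, 54, 140, 106, 197, 200, 203, 200, 199, 205, 200]
230 [56, 56, 49, 83, 114, 170, 111, 128, 200, 204, 199, 199, 199, 199]
232 [170, 176, 175, 193, 204, 203, 117, 142, 199, 180, 197, 201, 167, 157]
234 [198, 196, 197, 200, 200, 202, 129, 138, 198, 201, 215, 121, 97, 139]
236 [199, 195, 195, 199, 191, 199, 146, 123, 142, 115, 117, 155, 140, 103]
238 [194, 195, 192, 193, 195, 196, 145, 108, 185, 113, 101, 107, 104, 106]
240 [193, 193, 195, 194, 195, 198, 167, 107, 178, 117, 104, 117, 108, 108]
242 [198, 196, 196, 195, 197, 201, 197, 114, 159, 131, 106, 108, 104, 109]
244 [194, 193, 192, 192, 193, 195, 197, 135, 149, 182, 163, 135, 112, 151]
246 [192, 199, 198, 193, 191, 196, 200, 169, 175, 187, 191, 161, 129, 100]
248 [176, 196, 199, 196, 198, 162, 148, 157, 165, 209, 120, 98, 98, 178]
0.28 [255.93 205.39]
0.25 [256.84 215.47]
0.22 [257.73 225.24]
0.19 [258.58 234.71]
0.16 [259.42 243.89]
t 3.75 [0.5001 0.2799 0.3007] x [-0.235  0.972  0.002] z [ 0.011  0.005 -1.   ] F [-0.24  0.48 -0.56] open 0.0132
([0.0037, -0.0006, -0.0021], [-0.8828, -0.2502, -0.0024])
```

Request:
{"name": "carry_out", "arguments": {
  "rows": [
    [0,0,0,-0.14,-0.034,0,1],
    [0,0,0,-0.29,-0.07,0,1],
    [0,0,0,-0.45,-0.108,0,1],
    [0,0,0,-0.61,-0.147,0,1],
    [0,0,0,-0.77,-0.186,0,1]
  ]
}}

```text
t: 4.25
tool_pos: [0.4974, 0.0394, 0.2931]
tool_rot: [1.942, 2.469, 0.001]
contact_force: [0.5, 0.5, 0.4]
opening: 0.0134
grip_force: 58.7
```

Request:
{"name": "carry_out", "arguments": {
  "rows": [
    [0,0,0,0,0,0.05,1],
    [0,0,0,0,0,0.1,1],
    [0,0,0,0,0,0.15,1],
    [0,0,0,0,0,0.15,1],
    [0,0,0,0,0,0.15,1]
  ]
}}

```text
t: 4.75
tool_pos: [0.4973, 0.0423, 0.2478]
tool_rot: [-1.939, -2.47, 0.001]
contact_force: [0.7, 0.0, -0.4]
opening: 0.0132
grip_force: 58.6
```

```bash
python3 - <<'E'
from h import *;from station import *
import cv2
o=get_obs();st(o)
S=get_image("scene");W=get_image("wrist");o=get_obs();st(o);pickle.dump((S,W,o),open("c.pkl","wb"))
a=cv2.resize(S["img"][175:255,275:355],(480,480),interpolation=2)
cv2.imwrite("pics/c5.png",a);cv2.imwrite("pics/w2.png",W["img"])
K=W["mtx"]
def fp(X):
    c=W["R"]@X+W["t"];th=np.arctan2(np.hypot(c[0],c[1]),c[2]);return K[:2,2]+K[0,0]*th*c[:2]/np.hypot(c[0],c[1])
p=fp(np.array([.5,.0395,.09]));print(p);u,v=p.round().astype(int)
u0,v0=max(u-40,0),max(v-60,0);b=W["img"][v0:v0+80,u0:u0+53];b=cv2.resize(b,(320,480),interpolation=2);print("w origin",u0,v0)
cv2.imwrite("pics/c5.png",np.hstack([a,b]))
E
```

```text
t 4.75 [0.4973 0.0423 0.2478] x [-0.237  0.971  0.001] z [-0.002  0.    -1.   ] F [ 0.66  0.03 -0.4 ] open 0.0132
t 4.85 [0.4981 0.042  0.2494] x [-0.237  0.972 -0.   ] z [ 0.001 -0.    -1.   ] F [ 0.79  0.07 -0.75] open 0.0137
[321.02638654 182.20445803]
w origin 281 122
```

View pics/c5.png

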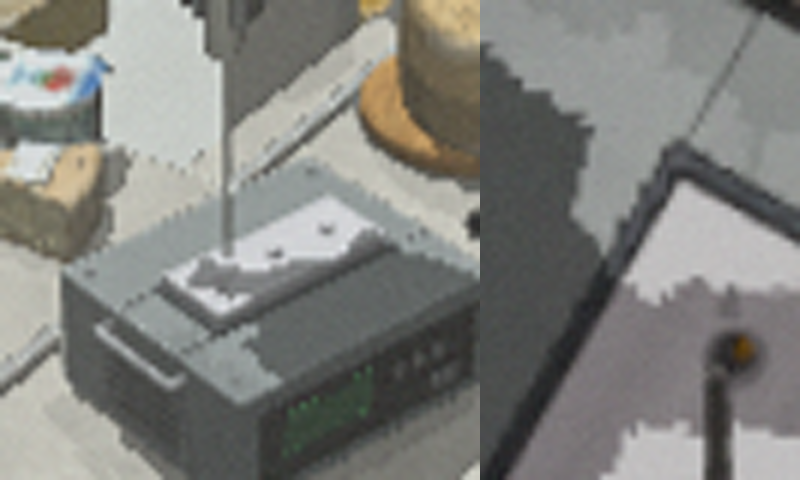

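In the left panel (scene) the stem tip is at (228,255), above the covered well c, with b at (276,252) and a at (327,229). In the right panel (wrist) well c's mouth is at (735,352) and the stem tip at (718,369), a few mm off.

```bash
cat >> h.py <<'E'
def fray(d,u,v):
    p=fish(d,u,v,0);c=-d["R"].T@d["t"];return c,(p-c)/np.linalg.norm(p-c)
E
python3 - <<'E'
from h import *
S,W,o=pickle.load(open("c.pkl","rb"))
s=lambda x,y:(275+x/6-.5,175+y/6-.5); w=lambda x,y:(281+(x-480)/6.02-.5,122+y/6-.5)
print("well c wrist",fish(W,*w(735,352),.09).round(4),"scene b,a",onz(S,*s(276,252),.09).round(4),onz(S,*s(327,229),.09).round(4))
print("tip tri",tri(ray(S,*s(228,255)),fray(W,*w(718,369))).round(4))
for z in(.1,.105,.11):print(z,fish(W,*w(718,369),z).round(4),onz(S,*s(228,255),z).round(4))
E
```

```text
well c wrist [0.5013 0.042  0.09  ] scene b,a [0.4889 0.0028 0.09  ] [ 0.4778 -0.0304  0.09  ]
tip tri [0.4962 0.0418 0.1075]
0.1 [0.4986 0.0413 0.1   ] [0.5005 0.0309 0.1   ]
0.105 [0.4982 0.0427 0.105 ] [0.4965 0.0368 0.105 ]
0.11 [0.4979 0.0441 0.11  ] [0.4925 0.0428 0.11  ]
```

Request:
{"name": "carry_out", "arguments": {
  "rows": [
    [0,0,0,-0.003,0.004,0.01,1],
    [0,0,0,-0.007,0.009,0.02,1],
    [0,0,0,-0.007,0.009,0.03,1],
    [0,0,0,-0.007,0.009,0.04,1],
    [0,0,0,-0.007,0.009,0.04,1]
  ],
  "force": 25
}}

```text
t: 5.35
tool_pos: [0.5005, 0.0396, 0.2361]
tool_rot: [-1.942, -2.468, 0.001]
contact_force: [0.3, 0.1, -0.9]
opening: 0.0133
grip_force: 58.6
```

Request:
{"name": "carry_out", "arguments": {
  "rows": [
    [0,0,0,0,0,0.007,1],
    [0,0,0,0,0,0.014,1],
    [0,0,0,0,0,0.02,1],
    [0,0,0,0,0,0.026,1],
    [0,0,0,0,0,0.026,1]
  ]
}}

```text
t: 5.85
tool_pos: [0.5007, 0.0397, 0.2287]
tool_rot: [-1.942, -2.469, 0.0]
contact_force: [-0.4, -0.8, -0.1]
opening: 0.0135
grip_force: 58.6
```

Request:
{"name": "carry_out", "arguments": {
  "rows": [
    [0,0,0,0,0,0.006,1],
    [0,0,0,0,0,0.012,1],
    [0,0,0,0,0,0.018,1],
    [0,0,0,0,0,0.023,1],
    [0,0,0,0,0,0.023,1]
  ]
}}

```text
t: 6.35
tool_pos: [0.5007, 0.0397, 0.2218]
tool_rot: [-1.942, -2.469, 0.001]
contact_force: [-0.4, 0.2, -1.0]
opening: 0.0135
grip_force: 58.6
```

Request:
{"name": "carry_out", "arguments": {
  "rows": [
    [0,0,0,0,0,0.008,1],
    [0,0,0,0,0,0.016,1],
    [0,0,0,0,0,0.024,1],
    [0,0,0,0,0,0.032,1],
    [0,0,0,0,0,0.032,1]
  ]
}}

```text
t: 6.85
tool_pos: [0.5004, 0.0397, 0.2116]
tool_rot: [-1.942, -2.468, 0.001]
contact_force: [-1.2, 0.2, -1.2]
opening: 0.0133
grip_force: 58.6
```

Request:
{"name": "carry_out", "arguments": {
  "rows": [
    [0,0,0,0,0,0.008,1],
    [0,0,0,0,0,0.016,1],
    [0,0,0,0,0,0.02,1],
    [0,0,0,0,0,0.02,1],
    [0,0,0,0,0,0.02,1]
  ]
}}

```text
t: 7.35
tool_pos: [0.5006, 0.0397, 0.206]
tool_rot: [-1.942, -2.468, 0.001]
contact_force: [-1.1, 1.4, -1.5]
opening: 0.0134
grip_force: 58.5
```

Request:
{"name": "carry_out", "arguments": {
  "rows": [
    [0,0,0,0,0,0.007,1],
    [0,0,0,0,0,0.014,1],
    [0,0,0,0,0,0.021,1],
    [0,0,0,0,0,0.025,1],
    [0,0,0,0,0,0.025,1]
  ]
}}

```text
t: 7.85
tool_pos: [0.5007, 0.0397, 0.1986]
tool_rot: [-1.942, -2.468, 0.0]
contact_force: [-1.5, 1.0, -0.5]
opening: 0.0134
grip_force: 58.6
```

Request:
{"name": "carry_out", "arguments": {
  "rows": [
    [0,0,0,0,0,0.004,1],
    [0,0,0,0,0,0.007,1],
    [0,0,0,0,0,0.01,1],
    [0,0,0,0,0,0.01,1],
    [0,0,0,0,0,0.01,1]
  ]
}}

```text
t: 8.35
tool_pos: [0.5008, 0.0396, 0.1958]
tool_rot: [-1.943, -2.469, 0.0]
contact_force: [-2.0, 1.1, -0.7]
opening: 0.013
grip_force: 58.6
```

Request:
{"name": "carry_out", "arguments": {
  "rows": [
    [0,0,0,0,0,0.003,1],
    [0,0,0,0,0,0.007,1],
    [0,0,0,0,0,0.01,1],
    [0,0,0,0,0,0.01,1],
    [0,0,0,0,0,0.01,1]
  ]
}}

```text
t: 8.85
tool_pos: [0.5012, 0.0396, 0.1941]
tool_rot: [1.942, 2.468, 0.001]
contact_force: [-3.4, 0.1, 5.2]
opening: 0.0135
grip_force: 59.4
```

```bash
python3 - <<'E'
from h import *;from station import *
import cv2
o=get_obs();st(o);S=get_image("scene")
cv2.imwrite("pics/c6.png",cv2.resize(S["img"][175:255,275:355],(480,480),interpolation=2))
E
```

```text
t 8.85 [0.5012 0.0396 0.1941] x [-0.235  0.972 -0.   ] z [ 0.001 -0.    -1.   ] F [-3.4   0.11  5.23] open 0.0135
```

View pics/c6.png

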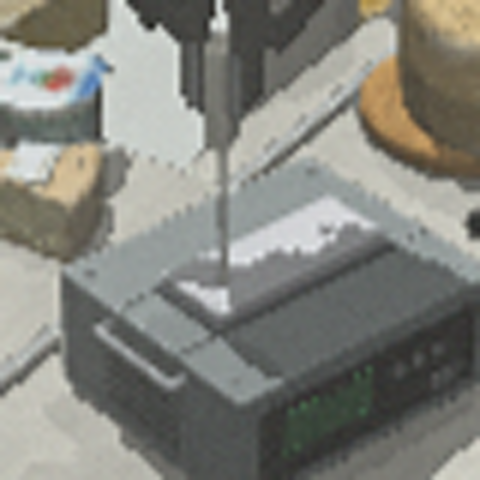

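The contact force jumped to 5 N at TCP z 0.194, so the tip is near 0.053. The scene crop shows about 80 mm of stem from the handle end (222,148) to the mouth (226,280). That makes c the shallowest well, so I draw the probe out and go to well b.

Request:
{"name": "carry_out", "arguments": {
  "rows": [
    [0,0,0,0,0,-0.04,1],
    [0,0,0,0,0,-0.085,1],
    [0,0,0,0,0,-0.13,1],
    [0,0,0,0,0,-0.18,1],
    [0,0,0,0,0,-0.18,1]
  ]
}}

```text
t: 9.4
tool_pos: [0.5028, 0.0395, 0.2512]
tool_rot: [1.939, 2.464, 0.006]
contact_force: [0.9, -0.1, 0.2]
opening: 0.0136
grip_force: 58.7
```

Request:
{"name": "carry_out", "arguments": {
  "rows": [
    [0,0,0,-0.035,-0.02,0,1],
    [0,0,0,-0.07,-0.04,0,1],
    [0,0,0,-0.103,-0.061,0,1],
    [0,0,0,-0.103,-0.061,0,1],
    [0,0,0,-0.103,-0.061,0,1]
  ]
}}

```text
t: 9.9
tool_pos: [0.49, 0.0048, 0.2466]
tool_rot: [-1.944, -2.467, 0.0]
contact_force: [-0.2, 0.5, -0.6]
opening: 0.013
grip_force: 58.7
```

```bash
python3 - <<'E'
from h import *;from station import *
o=get_obs();st(o);print(rel(o,(.4903,.0053,.233),104))
E
```

```text
t 9.9 [0.49   0.0048 0.2466] x [-0.234  0.972  0.   ] z [-0.001  0.    -1.   ] F [-0.19  0.46 -0.65] open 0.013
([-0.0001, -0.0002, -0.0026], [0.0015, 0.0012, 0.0453])
```

Request:
{"name": "carry_out", "arguments": {
  "rows": [
    [0,0,0,0.001,0.001,0.015,1],
    [0,0,0,0.001,0.001,0.03,1],
    [0,0,0,0.001,0.001,0.04,1],
    [0,0,0,0.001,0.001,0.047,1],
    [0,0,0,0.001,0.001,0.053,1]
  ]
}}

```text
t: 10.4
tool_pos: [0.4905, 0.0059, 0.2308]
tool_rot: [-1.942, -2.469, 0.0]
contact_force: [-0.6, 0.4, -2.0]
opening: 0.0132
grip_force: 58.7
```

Request:
{"name": "carry_out", "arguments": {
  "rows": [
    [0,0,0,0,0,0.007,1],
    [0,0,0,0,0,0.013,1],
    [0,0,0,0,0,0.018,1],
    [0,0,0,0,0,0.022,1],
    [0,0,0,0,0,0.022,1]
  ]
}}

```text
t: 10.9
tool_pos: [0.4905, 0.0057, 0.2244]
tool_rot: [-1.943, -2.469, 0.0]
contact_force: [0.7, -0.2, -1.1]
opening: 0.0135
grip_force: 58.7
```

Request:
{"name": "carry_out", "arguments": {
  "rows": [
    [0,0,0,0,0,0.011,1],
    [0,0,0,0,0,0.022,1],
    [0,0,0,0,0,0.033,1],
    [0,0,0,0,0,0.044,1],
    [0,0,0,0,0,0.044,1]
  ]
}}

```text
t: 11.4
tool_pos: [0.4902, 0.0057, 0.2104]
tool_rot: [-1.942, -2.468, 0.001]
contact_force: [-0.4, 0.7, -1.2]
opening: 0.0137
grip_force: 58.7
```

Request:
{"name": "carry_out", "arguments": {
  "rows": [
    [0,0,0,0,0,0.011,1],
    [0,0,0,0,0,0.022,1],
    [0,0,0,0,0,0.033,1],
    [0,0,0,0,0,0.044,1],
    [0,0,0,0,0,0.044,1]
  ]
}}

```text
t: 11.9
tool_pos: [0.4902, 0.0057, 0.1972]
tool_rot: [-1.942, -2.468, 0.001]
contact_force: [-1.6, -0.6, -1.1]
opening: 0.0132
grip_force: 58.6
```

Request:
{"name": "carry_out", "arguments": {
  "rows": [
    [0,0,0,0,0,0.01,1],
    [0,0,0,0,0,0.02,1],
    [0,0,0,0,0,0.03,1],
    [0,0,0,0,0,0.04,1],
    [0,0,0,0,0,0.04,1]
  ]
}}

```text
t: 12.4
tool_pos: [0.4902, 0.0057, 0.1852]
tool_rot: [-1.942, -2.468, 0.001]
contact_force: [-2.5, 0.0, -1.5]
opening: 0.0135
grip_force: 58.6
```

Request:
{"name": "carry_out", "arguments": {
  "rows": [
    [0,0,0,0,0,0.003,1],
    [0,0,0,0,0,0.006,1],
    [0,0,0,0,0,0.009,1],
    [0,0,0,0,0,0.009,1],
    [0,0,0,0,0,0.009,1]
  ]
}}

```text
t: 12.9
tool_pos: [0.4905, 0.0057, 0.1834]
tool_rot: [-1.943, -2.469, -0.0]
contact_force: [-2.0, 1.3, -0.7]
opening: 0.0136
grip_force: 58.6
```

Request:
{"name": "carry_out", "arguments": {
  "rows": [
    [0,0,0,0,0,0.003,1],
    [0,0,0,0,0,0.006,1],
    [0,0,0,0,0,0.008,1],
    [0,0,0,0,0,0.008,1],
    [0,0,0,0,0,0.008,1]
  ]
}}

```text
t: 13.4
tool_pos: [0.4905, 0.0057, 0.1809]
tool_rot: [-1.943, -2.469, 0.0]
contact_force: [-1.5, -0.0, -0.5]
opening: 0.0134
grip_force: 58.6
```

Request:
{"name": "carry_out", "arguments": {
  "rows": [
    [0,0,0,0,0,0.003,1],
    [0,0,0,0,0,0.006,1],
    [0,0,0,0,0,0.008,1],
    [0,0,0,0,0,0.008,1],
    [0,0,0,0,0,0.008,1]
  ]
}}

```text
t: 13.9
tool_pos: [0.4905, 0.0057, 0.1785]
tool_rot: [-1.943, -2.469, 0.0]
contact_force: [-1.2, 0.4, -0.1]
opening: 0.0136
grip_force: 58.6
```

Request:
{"name": "carry_out", "arguments": {
  "rows": [
    [0,0,0,0,0,0.002,1],
    [0,0,0,0,0,0.004,1],
    [0,0,0,0,0,0.006,1],
    [0,0,0,0,0,0.006,1],
    [0,0,0,0,0,0.006,1]
  ]
}}

```text
t: 14.4
tool_pos: [0.4905, 0.0057, 0.1767]
tool_rot: [-1.943, -2.469, 0.0]
contact_force: [-2.0, 0.7, -0.1]
opening: 0.0134
grip_force: 58.6
```

Request:
{"name": "carry_out", "arguments": {
  "rows": [
    [0,0,0,0,0,0.002,1],
    [0,0,0,0,0,0.004,1],
    [0,0,0,0,0,0.006,1],
    [0,0,0,0,0,0.006,1],
    [0,0,0,0,0,0.006,1]
  ]
}}

```text
t: 14.9
tool_pos: [0.4905, 0.0057, 0.1749]
tool_rot: [-1.943, -2.469, 0.0]
contact_force: [-2.0, 1.1, -0.2]
opening: 0.0131
grip_force: 58.6
```

Request:
{"name": "carry_out", "arguments": {
  "rows": [
    [0,0,0,0,0,0.002,1],
    [0,0,0,0,0,0.004,1],
    [0,0,0,0,0,0.005,1],
    [0,0,0,0,0,0.005,1],
    [0,0,0,0,0,0.005,1]
  ]
}}

```text
t: 15.4
tool_pos: [0.4905, 0.0057, 0.1735]
tool_rot: [-1.943, -2.469, 0.0]
contact_force: [-2.0, -0.2, -0.3]
opening: 0.0134
grip_force: 58.6
```

Request:
{"name": "carry_out", "arguments": {
  "rows": [
    [0,0,0,0,0,0.002,1],
    [0,0,0,0,0,0.004,1],
    [0,0,0,0,0,0.006,1],
    [0,0,0,0,0,0.006,1],
    [0,0,0,0,0,0.006,1]
  ]
}}

```text
t: 15.9
tool_pos: [0.4905, 0.0057, 0.1715]
tool_rot: [-1.943, -2.469, 0.0]
contact_force: [-1.5, 1.3, -0.5]
opening: 0.0136
grip_force: 58.6
```

Request:
{"name": "carry_out", "arguments": {
  "rows": [
    [0,0,0,0,0,0.002,1],
    [0,0,0,0,0,0.004,1],
    [0,0,0,0,0,0.006,1],
    [0,0,0,0,0,0.006,1],
    [0,0,0,0,0,0.006,1]
  ]
}}

```text
t: 16.4
tool_pos: [0.4905, 0.0057, 0.1698]
tool_rot: [-1.943, -2.469, 0.0]
contact_force: [-1.8, 0.9, 0.5]
opening: 0.0132
grip_force: 58.6
```

Request:
{"name": "carry_out", "arguments": {
  "rows": [
    [0,0,0,0,0,0.003,1],
    [0,0,0,0,0,0.006,1],
    [0,0,0,0,0,0.009,1],
    [0,0,0,0,0,0.009,1],
    [0,0,0,0,0,0.009,1]
  ]
}}

```text
t: 16.9
tool_pos: [0.4904, 0.0057, 0.1669]
tool_rot: [-1.942, -2.469, 0.0]
contact_force: [-2.4, 1.3, -0.5]
opening: 0.0137
grip_force: 58.6
```

Request:
{"name": "carry_out", "arguments": {
  "rows": [
    [0,0,0,0,0,0.003,1],
    [0,0,0,0,0,0.006,1],
    [0,0,0,0,0,0.009,1],
    [0,0,0,0,0,0.009,1],
    [0,0,0,0,0,0.009,1]
  ]
}}

```text
t: 17.4
tool_pos: [0.4904, 0.0057, 0.1643]
tool_rot: [-1.942, -2.469, 0.0]
contact_force: [-2.3, -0.4, -0.3]
opening: 0.0136
grip_force: 58.6
```

Request:
{"name": "carry_out", "arguments": {
  "rows": [
    [0,0,0,0,0,0.002,1],
    [0,0,0,0,0,0.004,1],
    [0,0,0,0,0,0.006,1],
    [0,0,0,0,0,0.006,1],
    [0,0,0,0,0,0.006,1]
  ]
}}

```text
t: 17.9
tool_pos: [0.4905, 0.0057, 0.1626]
tool_rot: [-1.943, -2.469, 0.0]
contact_force: [-2.3, 1.3, -0.1]
opening: 0.0131
grip_force: 58.6
```

Request:
{"name": "carry_out", "arguments": {
  "rows": [
    [0,0,0,0,0,0.002,1],
    [0,0,0,0,0,0.004,1],
    [0,0,0,0,0,0.005,1],
    [0,0,0,0,0,0.005,1],
    [0,0,0,0,0,0.005,1]
  ]
}}

```text
t: 18.4
tool_pos: [0.4906, 0.0057, 0.1612]
tool_rot: [-1.943, -2.469, 0.0]
contact_force: [-1.8, 0.1, 0.2]
opening: 0.0133
grip_force: 58.6
```

Request:
{"name": "carry_out", "arguments": {
  "rows": [
    [0,0,0,0,0,0.002,1],
    [0,0,0,0,0,0.004,1],
    [0,0,0,0,0,0.005,1],
    [0,0,0,0,0,0.005,1],
    [0,0,0,0,0,0.005,1]
  ]
}}

```text
t: 18.9
tool_pos: [0.4907, 0.0056, 0.1599]
tool_rot: [1.943, 2.469, 0.0]
contact_force: [-2.8, 0.8, 1.4]
opening: 0.0134
grip_force: 58.7
```

Contact is starting at the expected full-depth height, so I press about 1 mm more.

Request:
{"name": "carry_out", "arguments": {
  "rows": [
    [0,0,0,0,0,0.002,1],
    [0,0,0,0,0,0.003,1],
    [0,0,0,0,0,0.003,1],
    [0,0,0,0,0,0.003,1],
    [0,0,0,0,0,0.003,1]
  ]
}}

```text
t: 19.4
tool_pos: [0.4907, 0.0056, 0.1592]
tool_rot: [1.942, 2.469, 0.0]
contact_force: [-2.0, 0.6, 4.9]
opening: 0.0135
grip_force: 59.1
```

```bash
python3 - <<'E'
from h import *;from station import *
import cv2
o=get_obs();st(o);S=get_image("scene")
a=S["img"][175:255,275:355];cv2.imwrite("pics/c7.png",cv2.resize(a,(480,480),interpolation=2))
def prj(X): c=S["R"]@X+S["t"];p=S["mtx"]@c;return ((p[:2]/p[2]+.5-[275,175])*6).round(1)
print([prj(np.array([.4905,.0057,z])) for z in(.14,.09)])
E
```

```text
t 19.4 [0.4907 0.0056 0.1592] x [-0.235  0.972 -0.   ] z [ 0. -0. -1.] F [-1.98  0.62  4.93] open 0.0135
[array([271.2, 174.2]), array([270.4, 253.7])]
```

View pics/c7.png

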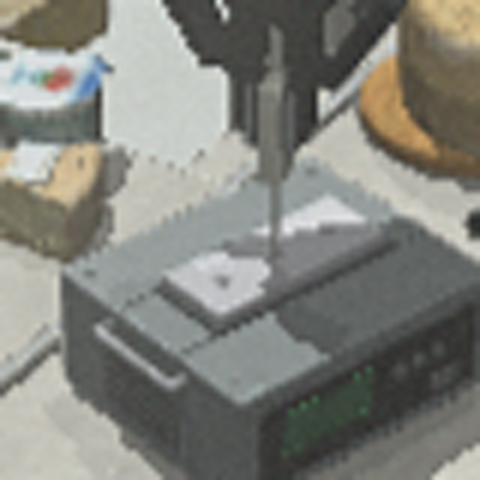

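The scene crop shows the stem from the handle end (272,175) to the mouth (273,257), matching the 50 mm projection, so b is the deep well. I press slightly more, then release.

Request:
{"name": "carry_out", "arguments": {
  "rows": [
    [0,0,0,0,0,0.002,1],
    [0,0,0,0,0,0.003,1],
    [0,0,0,0,0,0.003,1],
    [0,0,0,0,0,0.003,1],
    [0,0,0,0,0,0.003,1]
  ]
}}

```text
t: 19.95
tool_pos: [0.4908, 0.0056, 0.1586]
tool_rot: [1.942, 2.469, 0.0]
contact_force: [-3.5, 0.8, 5.8]
opening: 0.0134
grip_force: 59.5
```

Request:
{"name": "carry_out", "arguments": {
  "rows": [
    [0,0,0,0,0,0,-0.3],
    [0,0,0,0,0,0,-0.3],
    [0,0,0,0,0,0,-0.3],
    [0,0,0,0,0,0,-0.3],
    [0,0,0,0,0,0,-0.3]
  ]
}}

```text
t: 20.45
tool_pos: [0.4905, 0.0056, 0.1577]
tool_rot: [-1.943, -2.469, 0.0]
contact_force: [0.1, -0.0, -0.7]
opening: 0.0557
grip_force: 0.0
```

Request:
{"name": "carry_out", "arguments": {
  "rows": [
    [0,0,0,0,0,-0.05,-0.3],
    [0,0,0,0,0,-0.15,-0.3],
    [0,0,0,0,0,-0.28,-0.3],
    [0,0,0,0,0,-0.4,-0.3],
    [0,0,0,0,0,-0.4,-0.3]
  ]
}}

```text
t: 20.95
tool_pos: [0.4935, 0.0053, 0.2863]
tool_rot: [1.936, 2.46, 0.01]
contact_force: [0.3, -0.3, -0.1]
opening: 0.0556
grip_force: 0.0
```

```bash
python3 - <<'E'
from h import *;from station import *
import cv2
o=get_obs();st(o);S=get_image("scene")
a=S["img"][155:255,255:355];cv2.imwrite("pics/c8.png",cv2.resize(a,(500,500),interpolation=2))
def prj(X): c=S["R"]@X+S["t"];p=S["mtx"]@c;return ((p[:2]/p[2]+.5-[255,155])*5).round(1)
print([prj(np.array([.4905,.0057,z])) for z in(.2,.14,.09)])
E
```

```text
t 20.95 [0.4935 0.0053 0.2863] x [-0.235  0.972 -0.005] z [ 0.013 -0.002 -1.   ] F [ 0.3  -0.31 -0.07] open 0.0556
[array([326.8, 161.8]), array([326. , 245.1]), array([325.3, 311.4])]
```

View pics/c8.png

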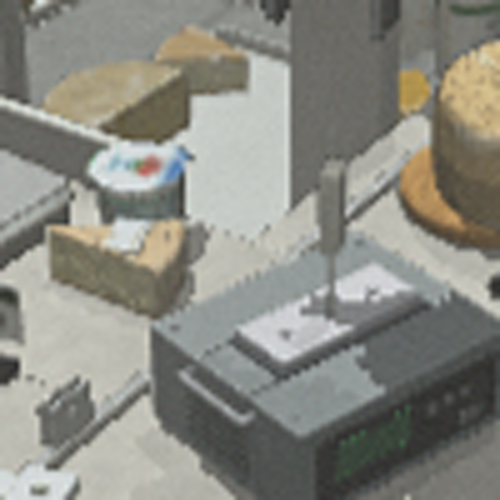

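The probe stands upright in well b, with the handle from (333,162) to (330,248) and the mouth at (331,314). That fits full depth, so I'm handing in.

```bash
python3 -c "
from station import *
print(finish_job())"
```

```text
the job is handed in; nothing more can be done
None
```

The probe is standing upright by itself in well b (the middle one), pushed to the bottom with about 50 mm of stem showing, and the job is handed in; well c was tried first and was a shallow one.

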